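Park the staining things in their fitted holders

ROBOT

A 7-joint arm with a two-finger parallel gripper is mounted at the origin on a cart in front of the work surface, level with it; the furniture and walls round the work are solid. World frame = base frame: x ahead of the robot, y to its left, z up, the work surface at z = 0. Lengths are in m, angles in rad, forces in N, time in s.
With the tool pointing down it reaches from about 0.4 to 0.9 m from the base axis. Payload 5.5 kg.
Tool frame: the origin (TCP) lies between the finger pads; the fingertips stand 14 mm ahead of it and the grasp point (between the pads) lies 5 mm behind it; z points along the fingers, y is the line along which they close (so a half turn about z gives the same grasp; the last joint's range is limited). The gripper opens to 92 mm and grips with 3 to 60 N. Pads are 19 mm wide; open, the fingers measure 130 mm over their backs; the gripper's body (75 mm by 190 mm) begins 47 mm behind the grasp point.
Start: joints at [-0.884, 0.501, -0.427, 1.55, 0.221, 1.138, -0.21], TCP at [0.267, 0.593, 0.241] pointing down, gripper open.
Joint ranges: [-2.88, 2.88], [-0.31, 2.03], [-1.54, 1.56], [0.2, 2.42], [-1.41, 4.55], [0.19, 2.02], [-2.57, 2.57]. Speed limits (rad/s): [2.57, 2.57, 3.14, 3.14, 3.14, 3.14, 3.14].

INTERFACE

Orientations are given as a unit quaternion [x, y, z, w].
In Python, from rig import env, camrig, ticket gives the robot as it stands (env), with the cameras (camrig) and the job (ticket).
- The arm moves only by the tool shift_gripper, called after ">>>" as name(argument=value, ...) on one line, values as JSON. Schema: {"type":"object","properties":{"motion":{"type":"object","properties":{"moves":{"type":"array","items":{"type":"array","items":{"type":"number"},"minItems":4,"maxItems":4},"minItems":1,"maxItems":20}},"additionalProperties":false,"required":["moves"]},"jaw":{"type":"number"},"force":{"type":"number"},"only":{"type":"string"},"quiet":{"type":"boolean"},"lines":{"type":"string"}},"required":["motion"],"additionalProperties":false}. motion is an object whose key "moves" holds a list of rows, 1 to 20 of them, each of 4 numbers: dx, dy, dz in m, then a turn about the tool's z in rad; each row shifts and turns the commanded pose from where the row before left it, along the tool's axes as they then stand; what a row does not reach is not made up. A row lasts 1/12 s, in which the tool goes at most 0.0417 m and 0.125 rad, less where a joint would pass 70% of its speed; a pose out of reach is approached as far as the arm can. jaw is the finger opening in m, set as the call begins (left out keeps the last). The fingers move at their own pace and stop on an object; force is the grip in N (left out, the last holds). Time passes only in rows, so rows that do not move let the fingers close. The tool returns the time, the measured TCP pose, the force, the opening and the grip force at its end. only (a regular expression) keeps the lines of the reply that match it, lines (a string "A,B") keeps lines A to B, and quiet returns only ok. Input that does not fit is refused with a message, and nothing moves.
- env.state(): the state, without advancing time (a new reading comes with each control period).
- camrig.get_image(name): name is "side" or "top"; returns the picture (480x640x3 uint8, blue, green, red); there is no depth.
- camrig.calibration(name): a dict with "fovy" (degrees; the focal length in pixels is half the picture's height over the tangent of half this angle, whatever the lens; pixels are square), "cx", "cy" (the principal point, pixels), "R" (3x3) and "t" (3): a world point X has camera coordinates R X + t. Camera axes: x right, y down, z forward; pixel columns grow to the right and rows downward; lengths in m; the calibration is good to about 2 mm. A picture is of the moment at which its call begins. calibration takes no time and is no camera call.
- ticket.sign_off(): hands the job in; it is judged then, once.
The state is a dict: "time_s": time; "joints": joint angles; "dq": joint speeds; "joint_efforts": joint torques, N m; "position": TCP position; "tool_rot": TCP orientation; "ft_force": force on the tool from outside, world axes, zero at the start; "wrist_torque": the same for the moment, N m; "gripper_width": finger opening in m; "grip_force": force on a finger pad.
Only numpy, scipy, OpenCV 4.12 (cv2) and the standard library are available. Lean on these libraries where they do the work, as an engineer would, in place of code of your own. Each camera call takes 0.05 s, during which the arm holds its last target. There are 200 camera calls.

TASK

Set up the staining place: put the glass staining jar, the stain bottle, the small oil bottle and the timer each into the holder that fits its base, which is the round holder of matching size for the three vessels and the square holder for the timer. Each must stand upright (the timer face up) flat on the floor of its holder, set down and not dropped, and released. Leave the slide tray and the slide box where they are.

Things in the scene. Friction and masses are not known exactly. Their poses are not given: they have to be found in the camera images.
- staining_jar: (sizes in mm) clear to white glass jar standing upright, 83 tall; round foot 58 in diameter and 13 high, straight body 48 in diameter from 15 to 70 above the foot, rim 54 in diameter. About 140 g. Hold it round the body at 40 to 50 height. Origin: centre of its underside; z up. Goes in the large round holder.
- stain_bottle: (sizes in mm) round bottle with white cap and purple body, standing; diameter 38, 76 to the shoulder, 88 tall with cap. About 70 g. Origin: centre of its underside; z up. Goes in the medium round holder.
- oil_bottle: (sizes in mm) small brown dropper bottle with black pointed cap, standing; diameter 25 up to 48 height, 62 tall. About 30 g. Origin: centre of its underside; z up. Goes in the small round holder.
- timer: (sizes in mm) flat white lab timer lying face up, 64 (its x) by 66 (its y) by 20 high. About 60 g. Origin: centre of its underside; z up. Goes in the square holder, any of its sides to the front.
- dock_large: (sizes in mm) fixed low grey round holder with a dark rubber floor: outer diameter 88, round well of diameter 72, rim 8 high, well floor 3 above the worktop. Origin: centre of its underside, on the worktop; z up.
- dock_medium: (sizes in mm) fixed low grey round holder with a dark rubber floor: outer diameter 68, round well of diameter 52, rim 8 high, well floor 3 above the worktop. Origin: centre of its underside, on the worktop; z up.
- dock_small: (sizes in mm) fixed low grey round holder with a dark rubber floor: outer diameter 53, round well of diameter 37, rim 8 high, well floor 3 above the worktop. Origin: centre of its underside, on the worktop; z up.
- dock_square: (sizes in mm) fixed low grey square holder with a dark rubber floor: outer 95 by 95, square well 79 by 79, rim 8 high, well floor 3 above the worktop. Origin: centre of its underside, on the worktop; x and y along its sides, z up.
- slide_tray: (sizes in mm) bystander: loose white slide tray with a green divider, 120 (its x) by 88 by 18 high. Origin: centre of its underside. It lies just in front of a fixed instrument tower, about 400 mm tall, whose front face is at x = 0.63 m from y = -0.03 to 0.17 m: mind the wrist there.
- slide_box: (sizes in mm) bystander: loose blue closed slide box, 94 by 170 (its y) by 34 high. Origin: centre of its underside. Near it stand fixed tall things: a large analyser (y below -0.32 m, x above 0.48 m) and a pipette stand (x above 0.68 m, y about -0.18 m).

How it is judged:
By the outcome, as a careful person would: the job done as asked, in the order asked, and still so for the second after the job is handed in, with the robot touching nothing.
It also fails if it takes over 112 s, if anything falls off the work surface, if the arm or the gripper's body presses on something with over 40 N, if the wrist force passes 120 N, or if a joint passes its speed limit or range.

## Working session

There is one attempt and no reset: what is moved stays moved. The work goes in short steps, Python scripts to look and compute and a tool call to move; the robot and the scene stay as the last step left them, time stands still between calls to the robot, and variables do not carry over. Pictures are saved under pics/ and viewed, at most 18 in all, crops included, and the job is handed in when it is done.

```bash
ls; mkdir -p pics; python3 - <<'E'
from rig import env, camrig, ticket
import cv2
for n in("top","side"):
    cv2.imwrite(f"pics/{n}0.png",camrig.get_image(n)); c=camrig.calibration(n); print(n,c)
s=env.state(); print(s)
E
```

```text
pics
rig.py
top {'fovy': 46.62453961092032, 'cx': 314.82575415839284, 'cy': 245.05324986474108, 'R': array([[ 9.81894290e-03, -9.99949474e-01,  2.15374855e-03],
       [-9.85800134e-01, -1.00410391e-02, -1.67622413e-01],
       [ 1.67635570e-01, -4.77290712e-04, -9.85848917e-01]]), 't': array([-0.04207452,  0.44953376,  1.38285741])}
side {'fovy': 44.2380999722896, 'cx': 330.39918417070936, 'cy': 234.06156320770077, 'R': array([[-0.97430184,  0.22511358, -0.0077333 ],
       [ 0.11199753,  0.45437127, -0.88374391],
       [-0.19542897, -0.86189943, -0.46790693]]), 't': array([ 0.47733301, -0.02179727,  1.53403787])}
{'time_s': 0.1, 'joints': array([-0.88380769,  0.50173619, -0.42681334,  1.55132805,  0.22080022,
        1.13828603, -0.21031674]), 'dq': array([-0.00097653, -0.00140844,  0.00021305, -0.00338382,  0.00019594,
       -0.00082487,  0.00059563]), 'joint_efforts': array([-1.28857887e-02, -5.67863703e+01, -5.83889231e+00, -2.79912168e+01,
       -6.90128817e-02,  2.41617806e-02,  5.44988063e-05]), 'position': array([0.26708011, 0.59194482, 0.23980103]), 'tool_rot': array([ 2.10295855e-01,  9.77637421e-01, -8.26305610e-04, -2.10416936e-04]), 'ft_force': array([0.62214709, 0.48974522, 0.62656984]), 'wrist_torque': array([ 0.02041629, -0.03245279, -0.04097176]), 'grip_force': 0.0, 'gripper_width': 0.09233502070793739}
```

View pics/top0.png

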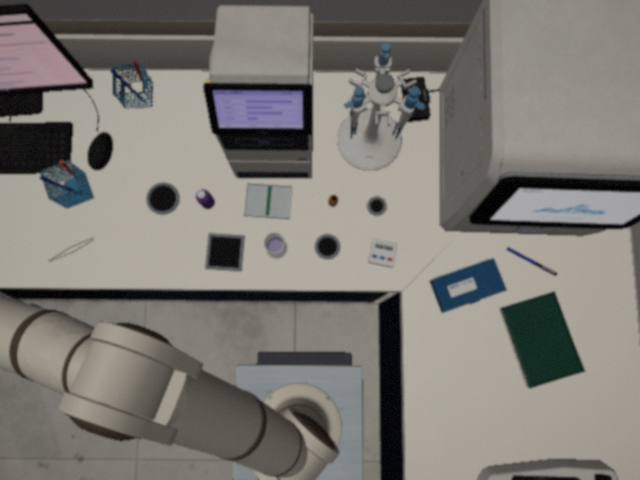

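View pics/side0.png

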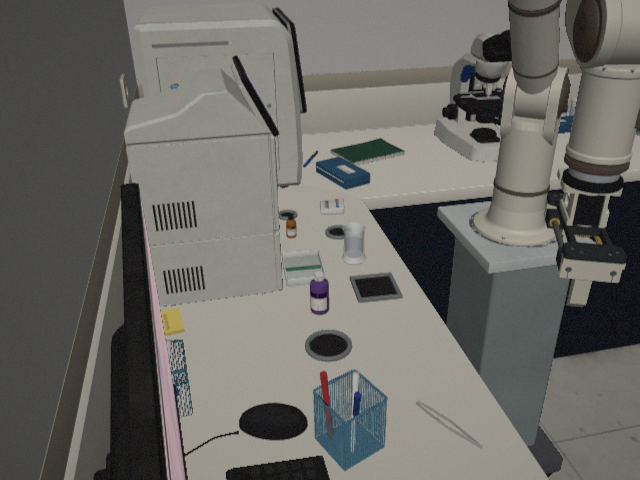

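The top view shows:
- large dock (163,198)
- stain bottle (205,198)
- tray (268,200)
- oil bottle (333,200)
- small dock (376,205)
- square dock (225,251)
- jar (276,245)
- medium dock (327,246)
- timer (382,252)

In the side view the same things run down the bench: stain bottle (319,295), jar (354,243), oil bottle (291,229). I'll enlarge both for the details.

```bash
python3 - <<'E'
import cv2
t=cv2.imread("pics/top0.png");s=cv2.imread("pics/side0.png")
cv2.imwrite("pics/topc.png",cv2.resize(t[175:275,140:405],None,fx=3,fy=3,interpolation=cv2.INTER_CUBIC))
cv2.imwrite("pics/sidec.png",cv2.resize(s[190:365,265:410],None,fx=3.4,fy=3.4,interpolation=cv2.INTER_CUBIC))
E
```

```text
(no output)
```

View pics/topc.png

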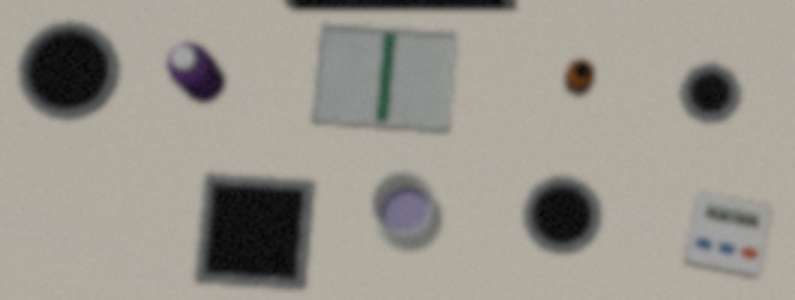

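View pics/sidec.png

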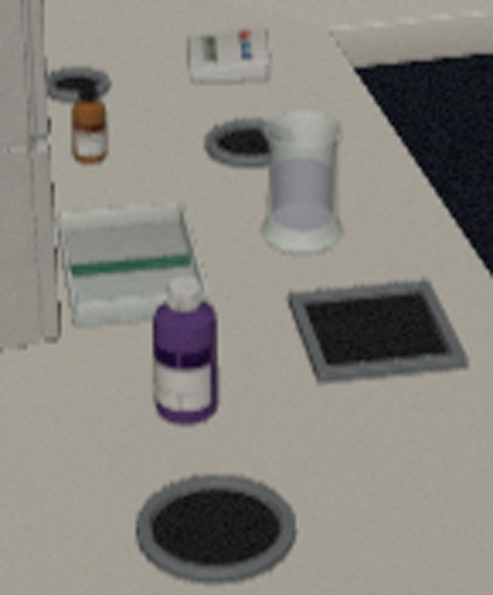

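The crops, given in full-picture pixels, show these points:
- Top view: stain cap about (201,194), oil bottle (333,200), jar rim and liquid about (275,245), timer (383,253) turned about 10°, square dock (225,252) turned a few degrees.
- Side view: stain bottle base at (319,314), jar base at (354,263), oil base at (291,237).

Next I'll measure them with masks.

```bash
cat > v.py <<'E'
import numpy as np, cv2
from rig import env, camrig, ticket
def ray(n,uv,z):
    c=camrig.calibration(n); f=240/np.tan(np.radians(c["fovy"]/2)); R=np.array(c["R"]);t=np.array(c["t"])
    uv=np.atleast_2d(np.asarray(uv,float)); d=np.c_[(uv[:,0]-c["cx"])/f,(uv[:,1]-c["cy"])/f,np.ones(len(uv))]@R
    o=-R.T@t; return (o+d*((z-o[2])/d[:,2])[:,None])[:,:2]
def cam(n): c=camrig.calibration(n); return -np.array(c["R"]).T@np.array(c["t"])
def blob(m,x0,y0,x1,y1):
    k=np.zeros(m.shape,np.uint8); k[y0:y1,x0:x1]=m[y0:y1,x0:x1]*255
    cs,_=cv2.findContours(k,cv2.RETR_EXTERNAL,cv2.CHAIN_APPROX_NONE)
    return max(cs,key=cv2.contourArea)[:,0,:] if cs else None
def circ(n,c,z):
    p=ray(n,c,z); (x,y),r=cv2.minEnclosingCircle((p*1000).astype(np.float32)); e=cv2.fitEllipse((p*1000).astype(np.float32)); return np.round(e[0],1),np.round(e[1],1)
E
python3 - <<'E'
from v import *
t=cv2.imread("pics/top0.png");s=cv2.imread("pics/side0.png")
g=t.max(2); d=g<75
for nm,b in dict(large=(140,175,187,222),med=(310,230,345,265),small=(362,190,392,220)).items(): print(nm,circ("top",blob(d,*b),.005))
o=t.astype(int); ref=t[268:272,300:310].reshape(-1,3).mean(0); print("table",ref)
dist=np.abs(o-ref).max(2); nt=dist>28
for nm,b in dict(large=(140,175,187,222),med=(308,228,347,267),small=(362,190,394,220)).items(): print(nm,"outer",circ("top",blob(nt,*b),.006))
def rect(c,z):
    r=cv2.minAreaRect((ray("top",c,z)*1000).astype(np.float32)); return np.round(r[0],1),np.round(r[1],1),round(r[2],1)
print("sq dark",rect(blob(d,200,228,250,275),.005),"outer",rect(blob(nt,200,228,250,275),.006))
print("tray",rect(blob(nt,240,180,296,221),.018))
hsv=cv2.cvtColor(t,cv2.COLOR_BGR2HSV)
wb=(o[...,0]-o[...,2]>-3)|(hsv[...,1]>60)
c=blob(wb&(g>0),364,234,402,272); print("timer",rect(c,.02))
b=blob(nt,193,184,220,213); print("stain all",cv2.boundingRect(b), cv2.fitEllipse(b))
cap=blob((g>120)&(hsv[...,1]<70)&nt|((o.min(2)>135)),196,188,208,200)
print("cap",None if cap is None else (cv2.boundingRect(cap),circ("top",cap,.088)))
j=blob(dist>12,262,228,290,262); print("jar",cv2.boundingRect(j),cv2.fitEllipse(j))
ol=blob(nt,325,190,342,212); print("oil",cv2.boundingRect(ol),cv2.fitEllipse(ol))
# side bases
hs=cv2.cvtColor(s,cv2.COLOR_BGR2HSV); so=s.astype(int)
def base(c,r):
    i=c[:,1].argmax(); v=c[i,1]; u=c[c[:,1]>=v-0][:,0].mean(); x,y,w,h=cv2.boundingRect(c)
    p=ray("side",[x+(w-1)/2,v+.5],0)[0]; dd=p-cam("side")[:2]; return (x,y,w,h),p+r*dd/np.linalg.norm(dd)
pur=(hs[...,1]>80)&(hs[...,0]>120)&(hs[...,0]<165)
print("stain side",base(blob(pur,300,270,340,320),.019))
print("oil side",base(blob((hs[...,1]>120)&(hs[...,0]<22),280,212,302,243),.0125))
sr=s[268:274,335:345].reshape(-1,3).mean(0)
print("jar side",base(blob((so-sr).max(2)>12,338,218,372,270),.029))
for n in("top","side"): print(cam(n))
E
```

```text
large (array([578.1, 368.1]), array([70.9, 71.9]))
med (array([453. , -68.8]), array([50.7, 50.8]))
small (array([ 563.5, -199.4]), array([35. , 36.5]))
table [160.65 171.8  177.2 ]
large outer (array([577.5, 366.5]), array([87.7, 89.3]))
med outer (array([452.5, -69.5]), array([67.7, 67.9]))
small outer (array([ 562.7, -198.9]), array([52.3, 52.9]))
sq dark (array([435.7, 197.7]), array([81.8, 81.4]), 86.4) outer (array([435.5, 197.1]), array([98.5, 98.7]), 86.8)
tray (array([570.1,  87.3]), array([118.8,  92.1]), 86.7)
timer (array([ 438.1, -202. ]), array([41.2, 56. ]), 81.0)
stain all (195, 189, 21, 21) ((205.35879516601562, 199.41275024414062), (16.387733459472656, 21.17050552368164), 136.6713104248047)
cap ((196, 188, 12, 10), (array([573.6, 249.2]), array([23.9, 29.7])))
jar (263, 232, 25, 28) ((275.1304016113281, 245.18240356445312), (22.81754493713379, 27.82849884033203), 156.48439025878906)
oil (328, 194, 11, 14) ((332.83184814453125, 200.2818145751953), (10.081893920898438, 12.951766967773438), 13.867562294006348)
stain side ((310, 280, 18, 34), array([0.57119136, 0.24204231]))
oil side ((287, 219, 9, 10), array([ 0.5643468 , -0.13565887]))
jar side ((350, 223, 10, 11), array([ 0.40606493, -0.0851196 ]))
[ 0.21174748 -0.03689858  1.43873104]
[0.76730311 1.22463627 0.7022151 ]
```

```bash
python3 - <<'E'
from v import *
for nm,uv,z in(("stain",(205.36,199.41),.044),("stain_cap",(201.3,194.2),.088),("jar",(275.13,245.18),.042),("oil",(332.83,200.28),.027)): print(nm,"top",ray("top",uv,z)[0])
for nm,uv,r in(("stain",(319.4,314.3),.019),("jar",(353.8,263.5),.029),("oil",(291.3,237.5),.0125)):
    p=ray("side",uv,0)[0]; d=p-cam("side")[:2]; print(nm,"side",p+r*d/np.linalg.norm(d))
t=cv2.imread("pics/top0.png").astype(int)
# timer: bluish white against yellowish table
m=(t[...,0]-t[...,2]>-8)|(np.abs(t-[161,172,177]).max(2)>30)
m=cv2.morphologyEx(m.astype(np.uint8),cv2.MORPH_OPEN,np.ones((3,3)))
m=cv2.morphologyEx(m,cv2.MORPH_CLOSE,np.ones((7,7)))
c=blob(m,364,234,402,272); r=cv2.minAreaRect((ray("top",c,.02)*1000).astype(np.float32)); print(r)
print(cv2.boxPoints(r))
E
python3 - <<'E'
import sys; sys.path.insert(0,'.')
from v import *
s=cv2.imread("pics/side0.png"); t=cv2.imread("pics/top0.png")
a=cv2.resize(t[232:274,362:404],None,fx=9,fy=9,interpolation=cv2.INTER_CUBIC)
b=cv2.resize(t[225:267,255:297],None,fx=9,fy=9,interpolation=cv2.INTER_CUBIC)
cv2.imwrite("pics/tj.png",np.hstack([a,b]))
E
```

```text
stain top [0.56525033 0.24545408]
stain_cap top [0.56737439 0.2472547 ]
jar top [0.44789492 0.06337701]
oil top [ 0.57067121 -0.08335385]
stain side [0.56996048 0.24517702]
jar side [0.44644475 0.05847705]
oil side [ 0.57188452 -0.0867639 ]
((433.6534729003906, -210.5825653076172), (62.23732376098633, 62.664791107177734), 79.13683319091797)
[[ 397.01782 -235.23856]
 [ 458.55963 -247.04861]
 [ 470.28912 -185.92657]
 [ 408.7473  -174.11652]]
```

View pics/tj.png

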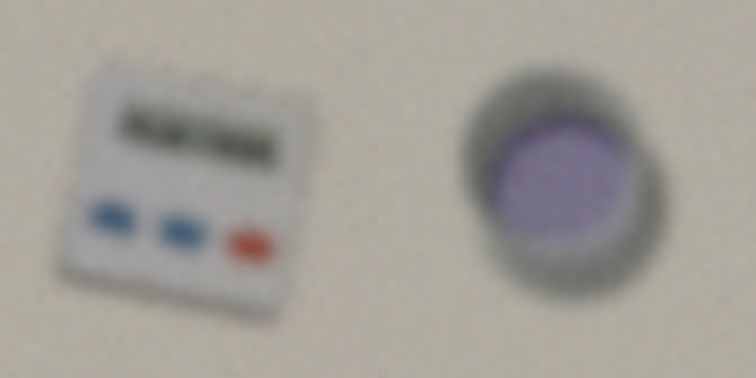

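The left crop shows the timer: corners about (373,239), (397,243), (393,267) and (369,263), so yaw is about -10°. The right crop shows the jar: rim left edge u≈264.3 and top v≈232.2, foot right edge u≈287.2 and bottom v≈258.1. I'll refine the jar from those edges and square the tool to the world axes.

```bash
python3 - <<'E'
from v import *
print("y from rim",ray("top",(264.3,241),.083)[0][1]-.027,"y from foot",ray("top",(287.2,248),.008)[0][1]+.029)
print("x from rim",ray("top",(273,232.2),.083)[0][0]-.027,"x from foot",ray("top",(278,258.1),.005)[0][0]+.029)
E
```

```text
y from rim 0.060424981790845766 y from foot 0.06324247474780717
x from rim 0.4465348889872098 x from foot 0.4491530997907109
```

>>> shift_gripper(motion={"moves": [[0, 0, 0, -0.106], [0, 0, 0, -0.106], [0, 0, 0, -0.106], [0, 0, 0, -0.106], [0, 0, 0, 0]]}, jaw=0.09, force=10)

```text
time_s: 0.52
position: [0.2673, 0.592, 0.24]
tool_rot: [-0.002, 1.0, -0.001, -0.0]
ft_force: [0.2, 0.5, -0.6]
gripper_width: 0.0898
grip_force: 0.0
```

>>> shift_gripper(motion={"moves": [[-0.006, -0.0177, 0, 0], [-0.012, -0.0354, 0, 0], [-0.012, -0.0354, 0, 0], [-0.012, -0.0354, 0, 0], [-0.012, -0.0354, 0, 0], [-0.012, -0.0354, 0, 0], [-0.012, -0.0354, 0, 0], [-0.012, -0.0354, 0, 0], [-0.012, -0.0354, 0, 0], [-0.012, -0.0354, 0, 0], [-0.012, -0.0354, 0, 0], [-0.012, -0.0354, 0, 0], [-0.012, -0.0354, 0, 0], [-0.012, -0.0354, 0, 0], [-0.012, -0.0354, 0, 0], [-0.006, -0.0177, 0, 0], [0, 0, 0, 0], [0, 0, 0, 0]]}, jaw=0.09, force=10)

```text
time_s: 2.02
position: [0.4474, 0.0606, 0.2406]
tool_rot: [0.003, 1.0, 0.0, -0.0]
ft_force: [-0.1, 0.1, -0.1]
gripper_width: 0.0901
grip_force: 0.0
```

>>> shift_gripper(motion={"moves": [[0, 0, 0.03, 0], [0, 0, 0.03, 0], [0, 0, 0.03, 0], [0, 0, 0.03, 0], [0, 0, 0.03, 0], [0, 0, 0.02, 0], [0, 0, 0.018, 0], [0, 0, 0.01, 0], [0, 0, 0, 0], [0, 0, 0, 0]]}, jaw=0.09, force=10)

```text
time_s: 2.85
position: [0.4471, 0.0626, 0.0427]
tool_rot: [-0.001, 1.0, 0.0, -0.0]
ft_force: [-0.5, -0.3, 0.0]
gripper_width: 0.09
grip_force: 0.0
```

>>> shift_gripper(motion={"moves": [[0, 0, 0, 0], [0, 0, 0, 0], [0, 0, 0, 0], [0, 0, 0, 0], [0, 0, 0, 0], [0, 0, 0, 0], [0, 0, 0, 0], [0, 0, 0, 0], [0, 0, 0, 0], [0, 0, 0, 0], [0, 0, 0, 0], [0, 0, 0, 0]]}, jaw=0.03, force=15)

```text
time_s: 3.85
position: [0.4476, 0.0618, 0.0428]
tool_rot: [-0.0, 1.0, 0.0, 0.0]
ft_force: [0.7, 1.8, 1.8]
gripper_width: 0.0478
grip_force: 14.3
```

```bash
python3 - <<'E'
from v import *
s=camrig.get_image("side");cv2.imwrite("pics/s1.png",s[150:330,250:450].repeat(3,0).repeat(3,1))
E
```

```text
(no output)
```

View pics/s1.png

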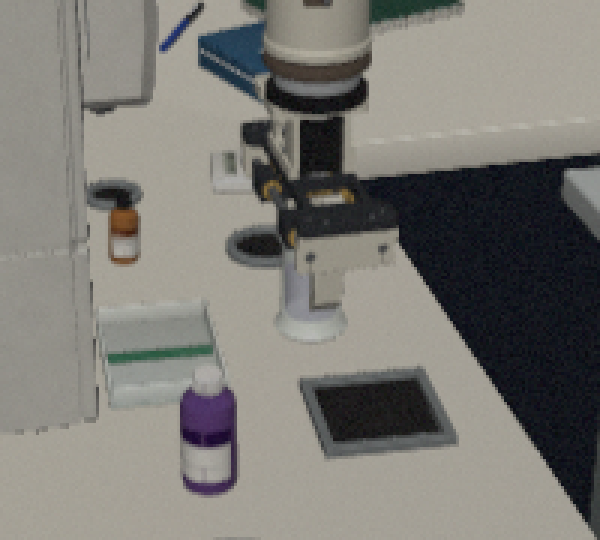

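The side view shows the jar held between the fingers (opening 47.8 mm matches its 48 mm body). A small wrist protrusion sticks out towards +x. Next I'll lift it and carry it to the large dock.

>>> shift_gripper(motion={"moves": [[0, 0, -0.01, 0], [0, 0, -0.03, 0], [0, 0, -0.03, 0], [0, 0, -0.03, 0], [0, 0, -0.02, 0], [-0.0065, 0.0153, 0, 0], [-0.013, 0.0305, 0, 0], [-0.013, 0.0305, 0, 0], [-0.013, 0.0305, 0, 0], [-0.013, 0.0305, 0, 0], [-0.013, 0.0305, 0, 0], [-0.013, 0.0305, 0, 0], [-0.013, 0.0305, 0, 0], [-0.013, 0.0305, 0, 0], [-0.013, 0.0305, 0, 0], [-0.0065, 0.0153, 0, 0], [0, 0, 0, 0], [0, 0, 0, 0], [0, 0, 0, 0], [0, 0, 0, 0]]}, force=15)

```text
time_s: 5.57
position: [0.5772, 0.3645, 0.1625]
tool_rot: [0.001, 1.0, -0.001, -0.0]
ft_force: [-0.2, 1.0, -1.2]
gripper_width: 0.0475
grip_force: 14.5
```

```bash
python3 - <<'E'
from v import *
print(env.state()["joints"].round(2))
s=camrig.get_image("side");cv2.imwrite("pics/s2.png",s[200:400,230:430].repeat(3,0).repeat(3,1))
E
```

```text
[-0.4   0.62 -0.29  1.53  0.2   1.03  0.82]
```

View pics/s2.png

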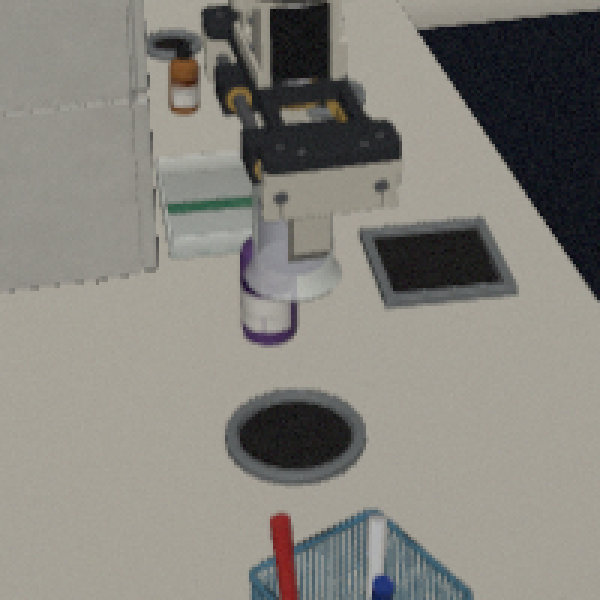

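The side view shows the jar hanging upright above the bench, its foot centred at about (327.7, 300 bottom) in the full image, with the large dock at (328,345). Next I'll check the foot's position.

```bash
python3 - <<'E'
from v import *
p=ray("side",(327.7,299.5),.1198)[0]; d=p-cam("side")[:2]; print(p+.029*d/np.linalg.norm(d))
E
```

```text
[0.57727467 0.35988972]
```

>>> shift_gripper(motion={"moves": [[-0.001, 0.0028, 0, 0], [0, 0, 0.02, 0], [0, 0, 0.03, 0], [0, 0, 0.03, 0], [0, 0, 0.02, 0], [0, 0, 0.01, 0], [0, 0, 0, 0], [0, 0, 0, 0], [0, 0, 0, 0]]}, force=15)

```text
time_s: 6.37
position: [0.5796, 0.3703, 0.0547]
tool_rot: [-0.0, 1.0, 0.001, 0.001]
ft_force: [1.4, 0.2, -0.0]
gripper_width: 0.0479
grip_force: 14.5
```

>>> shift_gripper(motion={"moves": [[0, 0, 0.002, 0], [0, 0, 0.001, 0], [0, 0, 0.001, 0], [0, 0, 0, 0], [0, 0, 0, 0]]}, force=15)

```text
time_s: 6.78
position: [0.5784, 0.3695, 0.049]
tool_rot: [-0.0, 1.0, 0.0, 0.0]
ft_force: [-0.2, 0.6, -2.4]
gripper_width: 0.0472
grip_force: 14.5
```

>>> shift_gripper(motion={"moves": [[0, 0, 0.001, 0], [0, 0, 0.001, 0], [0, 0, 0, 0], [0, 0, 0, 0]]}, force=15)

```text
time_s: 7.12
position: [0.5782, 0.3694, 0.0465]
tool_rot: [-0.0, 1.0, -0.0, -0.0]
ft_force: [0.6, -0.2, -0.9]
gripper_width: 0.0475
grip_force: 14.5
```

>>> shift_gripper(motion={"moves": [[0, 0, 0.001, 0], [0, 0, 0, 0], [0, 0, 0, 0]]}, force=15)

```text
time_s: 7.37
position: [0.5784, 0.3696, 0.0459]
tool_rot: [-0.0, 1.0, 0.0, 0.0]
ft_force: [0.5, 0.3, -0.3]
gripper_width: 0.0477
grip_force: 14.6
```

>>> shift_gripper(motion={"moves": [[0, 0, 0.001, 0], [0, 0, 0, 0], [0, 0, 0, 0]]}, force=15)

```text
time_s: 7.62
position: [0.5787, 0.37, 0.0457]
tool_rot: [-0.0, 1.0, 0.0, 0.001]
ft_force: [-1.1, 0.1, 6.4]
gripper_width: 0.0479
grip_force: 14.4
```

>>> shift_gripper(motion={"moves": [[0, 0, 0, 0], [0, 0, 0, 0], [0, 0, 0, 0], [0, 0, 0, 0], [0, 0, 0, 0], [0, 0, 0, 0], [0, 0, 0, 0], [0, 0, -0.01, 0], [0, 0, -0.02, 0], [0, 0, -0.03, 0], [0, 0, -0.03, 0], [0, 0, -0.03, 0], [0, 0, 0, 0], [0, 0, 0, 0]]}, jaw=0.085, force=15)

```text
time_s: 8.78
position: [0.5799, 0.3707, 0.1685]
tool_rot: [-0.0, 1.0, 0.002, 0.003]
ft_force: [0.4, 0.1, -1.0]
gripper_width: 0.0851
grip_force: 0.0
```

```bash
python3 - <<'E'
from v import *
s=camrig.get_image("side");t=camrig.get_image("top")
a=cv2.resize(s[280:400,260:400],None,fx=4,fy=4)[:480];
b=cv2.resize(t[150:230,130:190],None,fx=3.9,fy=6)[:480]
cv2.imwrite("pics/s3.png",np.hstack([a,b]))
E
```

```text
(no output)
```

View pics/s3.png

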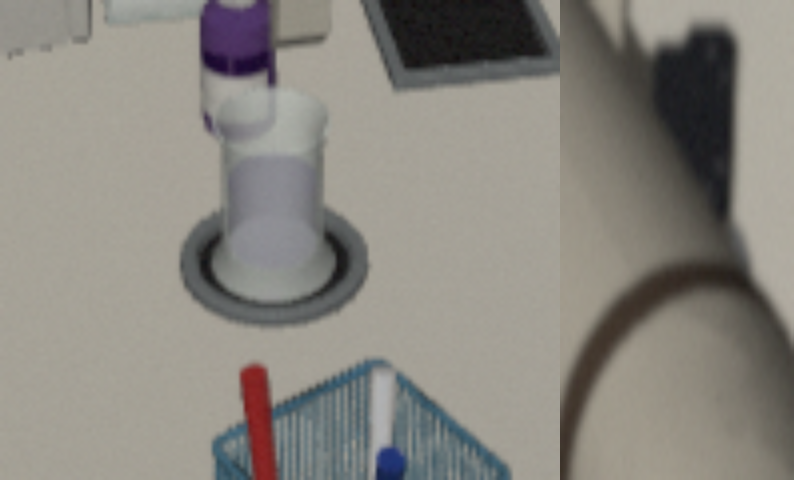

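The side view shows the jar upright and centred in the large dock, released. Next is the stain bottle.

>>> shift_gripper(motion={"moves": [[0.0011, -0.0125, 0, 0], [0.0022, -0.025, 0, 0], [0.0022, -0.025, 0, 0], [0.0022, -0.025, 0, 0], [0.0022, -0.025, 0, 0], [0.0011, -0.012, 0, 0], [0, 0, 0, 0], [0, 0, 0, 0], [0, 0, 0, 0]]}, jaw=0.08, force=15)

```text
time_s: 9.63
position: [0.567, 0.2466, 0.1645]
tool_rot: [-0.001, 1.0, 0.001, -0.0]
ft_force: [-0.6, 1.4, -0.3]
gripper_width: 0.0803
grip_force: 0.0
```

>>> shift_gripper(motion={"moves": [[0, 0, 0.015, 0], [0, 0, 0.03, 0], [0, 0, 0.03, 0], [0, 0, 0.02, 0], [0, 0, 0.0125, 0], [0, 0, 0.005, 0], [0, 0, 0, 0], [0, 0, 0, 0]]}, jaw=0.08, force=12)

```text
time_s: 10.3
position: [0.5679, 0.2462, 0.053]
tool_rot: [-0.001, 1.0, 0.0, 0.0]
ft_force: [0.6, 0.8, 0.7]
gripper_width: 0.0805
grip_force: 0.0
```

>>> shift_gripper(motion={"moves": [[0, 0, 0, 0], [0, 0, 0, 0], [0, 0, 0, 0], [0, 0, 0, 0], [0, 0, 0, 0], [0, 0, 0, 0], [0, 0, 0, 0], [0, 0, 0, 0], [0, 0, 0, 0], [0, 0, 0, 0], [0, 0, 0, 0], [0, 0, 0, 0]]}, jaw=0.025, force=12)

```text
time_s: 11.3
position: [0.5674, 0.2451, 0.0523]
tool_rot: [-0.0, 1.0, 0.0, 0.0]
ft_force: [-1.1, 0.2, 0.6]
gripper_width: 0.0376
grip_force: 11.9
```

>>> shift_gripper(motion={"moves": [[0, 0, -0.01, 0], [0, 0, -0.03, 0], [0, 0, -0.03, 0], [0, 0, -0.03, 0], [0, 0, -0.01, 0], [0.0057, -0.0157, 0, 0], [0.0115, -0.0314, 0, 0], [0.0115, -0.0314, 0, 0], [0.0115, -0.0314, 0, 0], [0.0115, -0.0314, 0, 0], [0.0115, -0.0314, 0, 0], [0.0115, -0.0314, 0, 0], [0.0115, -0.0314, 0, 0], [0.0115, -0.0314, 0, 0], [0.0115, -0.0314, 0, 0], [0.0057, -0.0157, 0, 0], [0, 0, 0, 0], [0, 0, 0, 0], [0, 0, 0, 0]]}, force=12)

```text
time_s: 12.88
position: [0.4528, -0.0681, 0.1623]
tool_rot: [-0.0, 1.0, 0.0, 0.0]
ft_force: [0.9, -0.2, -0.7]
gripper_width: 0.0378
grip_force: 11.9
```

```bash
python3 - <<'E'
from v import *
s=camrig.get_image("side");cv2.imwrite("pics/s4.png",s[140:290,250:450].repeat(4,0).repeat(4,1))
E
```

```text
(no output)
```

View pics/s4.png

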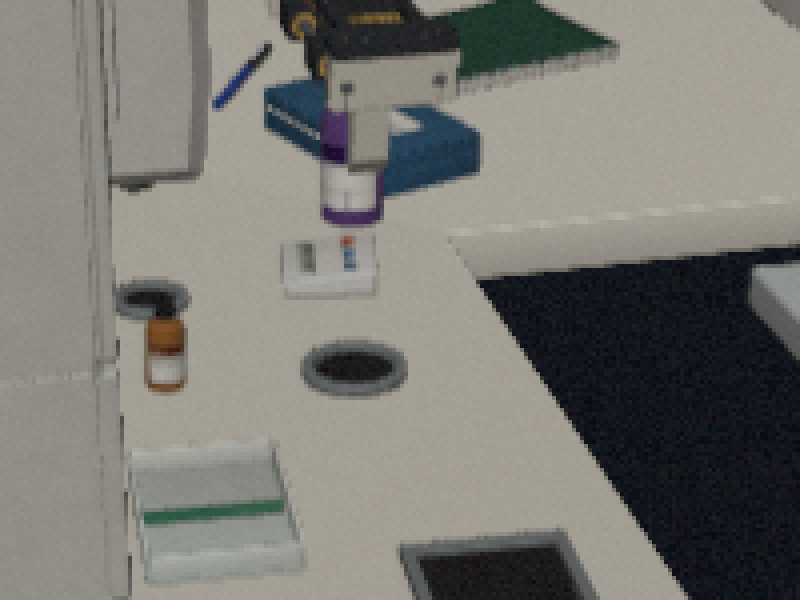

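```bash
python3 - <<'E'
from v import *
p=ray("side",(337.8,195.5),.110)[0]; d=p-cam("side")[:2]; print(p+.019*d/np.linalg.norm(d))
# dock as seen in the side view, crop ellipse centre (354,368)
print(ray("side",(250+354/4,140+367/4),.006))
E
```

```text
[ 0.45257099 -0.07665597]
[[ 0.45372949 -0.06510908]]
```

The side view shows the stain bottle upright in the fingers, its base centre measured at x≈0.453, over the medium dock at (338,232) full image. Lowering now.

>>> shift_gripper(motion={"moves": [[0, -0.001, 0, 0], [0, 0, 0.02, 0], [0, 0, 0.03, 0], [0, 0, 0.03, 0], [0, 0, 0.014, 0], [0, 0, 0.008, 0], [0, 0, 0, 0], [0, 0, 0, 0], [0, 0, 0, 0]]}, force=12)

```text
time_s: 13.68
position: [0.4537, -0.0698, 0.0612]
tool_rot: [-0.0, 1.0, -0.0, 0.001]
ft_force: [-0.3, -0.3, -0.3]
gripper_width: 0.0378
grip_force: 11.9
```

>>> shift_gripper(motion={"moves": [[0, 0, 0.001, 0], [0, 0, 0.001, 0], [0, 0, 0.001, 0], [0, 0, 0, 0], [0, 0, 0, 0]]}, force=12)

```text
time_s: 14.1
position: [0.4526, -0.0701, 0.0574]
tool_rot: [-0.0, 1.0, -0.0, 0.0]
ft_force: [0.4, 0.3, 0.1]
gripper_width: 0.0376
grip_force: 11.9
```

>>> shift_gripper(motion={"moves": [[0, 0, 0.001, 0], [0, 0, 0, 0], [0, 0, 0, 0]]}, force=12)

```text
time_s: 14.35
position: [0.4524, -0.0701, 0.0561]
tool_rot: [-0.0, 1.0, 0.0, -0.0]
ft_force: [1.2, 0.1, -0.5]
gripper_width: 0.0377
grip_force: 11.9
```

>>> shift_gripper(motion={"moves": [[0, 0, 0.001, 0], [0, 0, 0, 0], [0, 0, 0, 0]]}, force=12)

```text
time_s: 14.6
position: [0.4526, -0.0701, 0.0552]
tool_rot: [-0.0, 1.0, 0.0, 0.0]
ft_force: [-0.5, -0.3, 0.1]
gripper_width: 0.0374
grip_force: 11.9
```

>>> shift_gripper(motion={"moves": [[0, 0, 0.0005, 0], [0, 0, 0, 0], [0, 0, 0, 0]]}, force=12)

```text
time_s: 14.85
position: [0.4529, -0.0699, 0.055]
tool_rot: [-0.0, 1.0, 0.0, 0.0]
ft_force: [-0.9, 0.5, 4.6]
gripper_width: 0.0376
grip_force: 11.9
```

>>> shift_gripper(motion={"moves": [[0, 0, 0, 0], [0, 0, 0, 0], [0, 0, 0, 0], [0, 0, 0, 0], [0, 0, 0, 0], [0, 0, 0, 0], [0, 0, 0, 0], [0, 0, -0.01, 0], [0, 0, -0.03, 0], [0, 0, -0.03, 0], [0, 0, -0.03, 0], [0, 0, -0.01, 0], [-0.015, -0.002, 0, 0], [-0.03, -0.006, 0, 0], [-0.03, -0.006, 0, 0], [-0.015, -0.002, 0, 0], [0, 0, 0, 0], [0, 0, 0, 0], [0, 0, 0, 0]]}, jaw=0.08, force=12)

```text
time_s: 16.43
position: [0.541, -0.0857, 0.1642]
tool_rot: [-0.0, 1.0, 0.0, -0.001]
ft_force: [0.2, 0.7, -0.0]
gripper_width: 0.0803
grip_force: 0.0
```

```bash
python3 - <<'E'
from v import *
print(env.state()["joints"].round(2))
s=camrig.get_image("side");t=camrig.get_image("top")
a=s[90:290,220:420].repeat(2,0).repeat(2,1);b=t[100:300,250:450].repeat(2,0).repeat(2,1)
cv2.imwrite("pics/s5.png",np.hstack([a,b]))
E
```

```text
[ 0.27  0.39 -0.2   1.88  0.1   0.88  1.59]
```

View pics/s5.png

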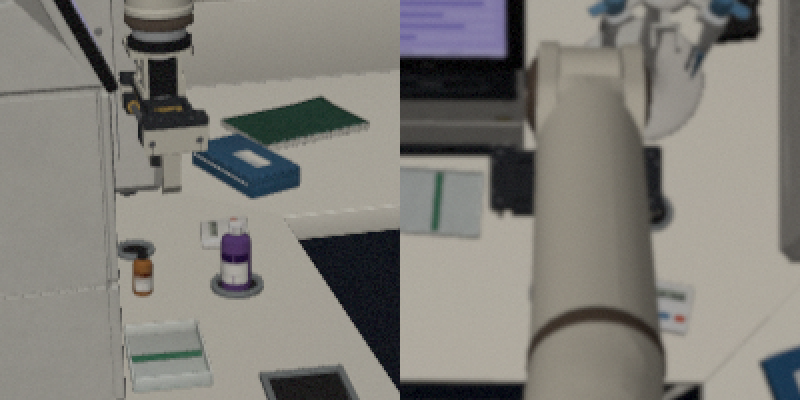

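The stain bottle stands upright in the medium dock and is free of the gripper. In the top view the wrist's left edge is at u≈312 and its far edge at v≈120, next to the tower. I'll check the clearance at wrist height.

```bash
python3 - <<'E'
from v import *
for z in(.3,.35,.4,.45,.5): print(z,"left edge",ray("top",(312,135),z)[0],"far",ray("top",(345,120),z)[0],"right",ray("top",(374,135),z)[0])
t=cv2.imread("pics/top0.png")
for z in (.4,): print("tower front right",ray("top",(311,140),z))
E
```

```text
0.3 left edge [ 0.64487298 -0.02903375] far [ 0.67958114 -0.09983249] right [ 0.64628878 -0.16211224]
0.35 left edge [ 0.62585508 -0.02937908] far [ 0.65903925 -0.09706916] right [ 0.62720871 -0.1566143 ]
0.4 left edge [ 0.60683718 -0.02972441] far [ 0.63849737 -0.09430582] right [ 0.60812865 -0.15111635]
0.45 left edge [ 0.58781928 -0.03006975] far [ 0.61795548 -0.09154249] right [ 0.58904858 -0.1456184 ]
0.5 left edge [ 0.56880137 -0.03041508] far [ 0.59741359 -0.08877915] right [ 0.56996851 -0.14012045]
tower front right [[ 0.59655973 -0.0278795 ]]
```

>>> shift_gripper(motion={"moves": [[-0.01, 0, 0, 0], [-0.012, 0, 0, 0], [-0.006, 0, 0, 0], [0, 0, 0, 0], [0, 0, 0, 0]]}, jaw=0.08, force=12)

```text
time_s: 16.95
position: [0.5705, -0.0859, 0.1646]
tool_rot: [-0.0, 1.0, 0.0, -0.0]
ft_force: [-0.3, 0.1, -0.0]
gripper_width: 0.08
grip_force: 0.0
```

>>> shift_gripper(motion={"moves": [[0, 0, 0.01, 0], [0, 0, 0.015, 0], [0, 0, 0.015, 0], [0, 0, 0.01, 0], [0, 0, 0, 0], [0, 0, 0, 0]]}, jaw=0.08, force=12)

```text
time_s: 17.45
position: [0.5696, -0.0859, 0.1138]
tool_rot: [-0.0, 1.0, 0.0, -0.001]
ft_force: [0.2, 1.1, 1.3]
gripper_width: 0.0799
grip_force: 0.0
```

>>> shift_gripper(motion={"moves": [[0, 0, 0.01, 0], [0, 0, 0.015, 0], [0, 0, 0.01, 0], [0, 0, 0, 0], [0, 0, 0, 0]]}, jaw=0.08, force=12)

```text
time_s: 17.87
position: [0.5701, -0.0859, 0.0792]
tool_rot: [-0.0, 1.0, 0.0, -0.001]
ft_force: [0.3, -0.5, 1.3]
gripper_width: 0.0799
grip_force: 0.0
```

>>> shift_gripper(motion={"moves": [[0, 0, 0.01, 0], [0, 0, 0.015, 0], [0, 0, 0.015, 0], [0, 0, 0.01, 0], [0, 0, 0, 0], [0, 0, 0, 0]]}, jaw=0.08, force=10)

```text
time_s: 18.37
position: [0.5702, -0.0859, 0.0293]
tool_rot: [-0.0, 1.0, 0.0, -0.0]
ft_force: [-0.4, -0.2, -1.1]
gripper_width: 0.0802
grip_force: 0.0
```

>>> shift_gripper(motion={"moves": [[0, 0, 0, 0], [0, 0, 0, 0], [0, 0, 0, 0], [0, 0, 0, 0], [0, 0, 0, 0], [0, 0, 0, 0], [0, 0, 0, 0], [0, 0, 0, 0], [0, 0, 0, 0], [0, 0, 0, 0], [0, 0, 0, 0], [0, 0, 0, 0], [0, 0, 0, 0], [0, 0, 0, 0]]}, jaw=0.015, force=10)

```text
time_s: 19.53
position: [0.5705, -0.0859, 0.0297]
tool_rot: [-0.0, 1.0, 0.0, -0.0]
ft_force: [0.2, 0.2, 0.3]
gripper_width: 0.0239
grip_force: 10.0
```

```bash
python3 - <<'E'
from v import *
s=camrig.get_image("side");cv2.imwrite("pics/s6.png",s[140:260,240:400].repeat(4,0).repeat(4,1))
E
```

```text
(no output)
```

View pics/s6.png

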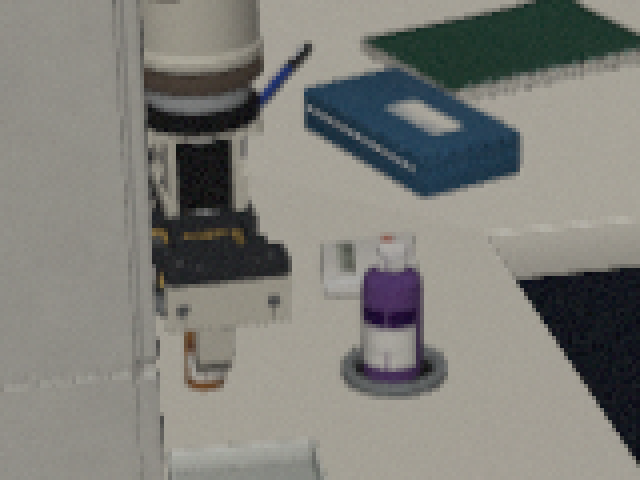

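The side view shows the oil bottle upright between the fingers at about (291,233), and the stain bottle seated in its dock at (338,232). Next I'll lift it and carry it to the small dock.

>>> shift_gripper(motion={"moves": [[0, 0, -0.01, 0], [0, 0, -0.02, 0], [0, 0, -0.02, 0], [0, 0, -0.01, 0], [0.0009, -0.0133, 0, 0], [0.0018, -0.025, 0, 0], [0.0018, -0.025, 0, 0], [0.0018, -0.025, 0, 0], [0.0009, -0.015, 0, 0], [0, -0.01, 0, 0], [0, 0, 0, 0], [0, 0, 0, 0], [0, 0, 0, 0]]}, force=10)

```text
time_s: 20.67
position: [0.5634, -0.1977, 0.0893]
tool_rot: [-0.001, 1.0, 0.001, -0.0]
ft_force: [0.2, -0.5, -0.3]
gripper_width: 0.0237
grip_force: 10.0
```

```bash
python3 - <<'E'
from v import *
s=camrig.get_image("side");cv2.imwrite("pics/s7.png",s[130:250,240:400].repeat(5,0).repeat(5,1))
E
```

```text
(no output)
```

View pics/s7.png

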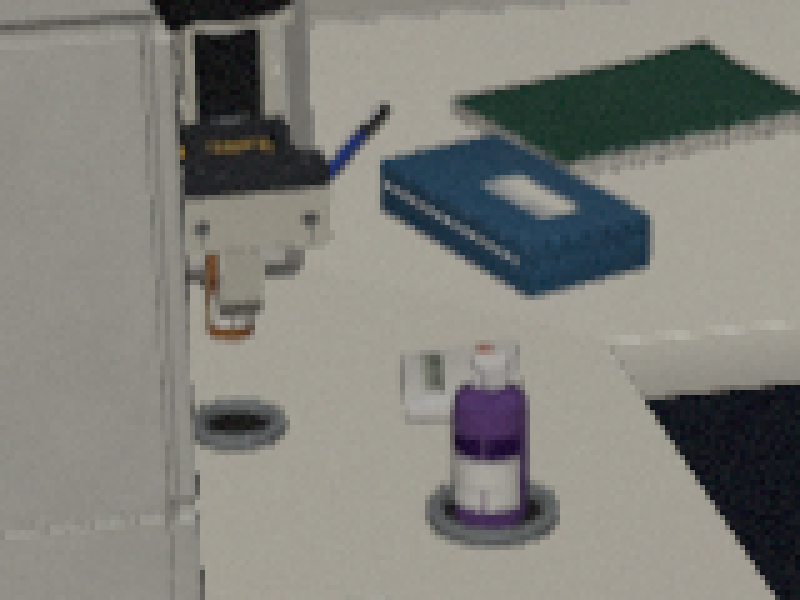

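The side view shows the oil bottle upright, base at about (285.8,198), and the small dock at about (288,214.6).

```bash
python3 - <<'E'
from v import *
p=ray("side",(285.8,197.8),.0595)[0]; d=p-cam("side")[:2]; print(p+.0125*d/np.linalg.norm(d))
print(ray("side",(288,214.6),.006))
E
```

```text
[ 0.56525943 -0.1987407 ]
[[ 0.56210197 -0.19414997]]
```

>>> shift_gripper(motion={"moves": [[0, -0.001, 0.01, 0], [0, 0, 0.02, 0], [0, 0, 0.012, 0], [0, 0, 0.005, 0], [0, 0, 0, 0], [0, 0, 0, 0], [0, 0, 0, 0]]}, force=10)

```text
time_s: 21.3
position: [0.5639, -0.2003, 0.0432]
tool_rot: [-0.0, 1.0, -0.0, 0.0]
ft_force: [-0.6, 0.8, -1.3]
gripper_width: 0.0243
grip_force: 10.0
```

>>> shift_gripper(motion={"moves": [[0.0015, 0.001, 0, 0], [0, 0, 0.004, 0], [0, 0, 0.003, 0], [0, 0, 0.001, 0], [0, 0, 0, 0], [0, 0, 0, 0], [0, 0, 0, 0]]}, force=10)

```text
time_s: 21.88
position: [0.5619, -0.1993, 0.0347]
tool_rot: [-0.0, 1.0, 0.0, 0.0]
ft_force: [-0.2, -0.2, -0.4]
gripper_width: 0.0239
grip_force: 10.0
```

>>> shift_gripper(motion={"moves": [[0, 0, 0.001, 0], [0, 0, 0, 0], [0, 0, 0, 0]]}, force=10)

```text
time_s: 22.13
position: [0.5618, -0.1993, 0.0337]
tool_rot: [-0.0, 1.0, 0.0, -0.0]
ft_force: [-0.7, -0.1, 1.4]
gripper_width: 0.0241
grip_force: 10.0
```

>>> shift_gripper(motion={"moves": [[0, 0, 0.001, 0], [0, 0, 0, 0], [0, 0, 0, 0]]}, force=10)

```text
time_s: 22.38
position: [0.5619, -0.1994, 0.0327]
tool_rot: [-0.0, 1.0, -0.0, 0.0]
ft_force: [-0.2, 0.2, -0.9]
gripper_width: 0.0241
grip_force: 10.0
```

>>> shift_gripper(motion={"moves": [[0, 0, 0.0005, 0], [0, 0, 0, 0], [0, 0, 0, 0]]}, force=10)

```text
time_s: 22.63
position: [0.5621, -0.1993, 0.0326]
tool_rot: [-0.0, 1.0, -0.0, 0.0]
ft_force: [-1.1, 0.0, 5.4]
gripper_width: 0.0241
grip_force: 10.0
```

>>> shift_gripper(motion={"moves": [[0, 0, 0.0005, 0], [0, 0, 0, 0], [0, 0, 0, 0]]}, force=10)

```text
time_s: 22.88
position: [0.5623, -0.1992, 0.0325]
tool_rot: [-0.0, 1.0, -0.0, 0.0]
ft_force: [-1.5, 1.2, 7.1]
gripper_width: 0.0237
grip_force: 10.0
```

>>> shift_gripper(motion={"moves": [[0, 0, 0, 0], [0, 0, 0, 0], [0, 0, 0, 0], [0, 0, 0, 0], [0, 0, 0, 0], [0, 0, 0, 0], [0, 0, -0.01, 0], [0, 0, -0.03, 0], [0, 0, -0.03, 0], [0, 0, -0.03, 0], [0, 0, -0.02, 0], [0.016, -0.0015, 0, 0], [0.032, -0.003, 0, 0], [0.032, -0.003, 0, 0], [0.032, -0.003, 0, 0], [0.015, 0, 0, 0], [0, 0, 0, 0.085], [0, 0, 0, 0.085], [0, 0, 0, 0], [0, 0, 0, 0]]}, jaw=0.07, force=10)

```text
time_s: 24.55
position: [0.4352, -0.2099, 0.1524]
tool_rot: [0.084, 0.997, -0.0, 0.0]
ft_force: [0.8, -0.5, -0.3]
gripper_width: 0.0704
grip_force: 0.0
```

```bash
python3 - <<'E'
from v import *
print(env.state()["joints"].round(2), env.state()["position"])
s=camrig.get_image("side");t=camrig.get_image("top")
a=cv2.resize(s[150:270,260:420],None,fx=3.5,fy=3.5);b=cv2.resize(t[170:290,330:410],None,fx=3,fy=3.5)
cv2.imwrite("pics/s8.png",np.hstack([a,b]))
E
```

```text
[ 0.53  0.3  -0.15  2.05  0.06  0.8   1.74] [ 0.43515182 -0.20991963  0.15240791]
```

View pics/s8.png

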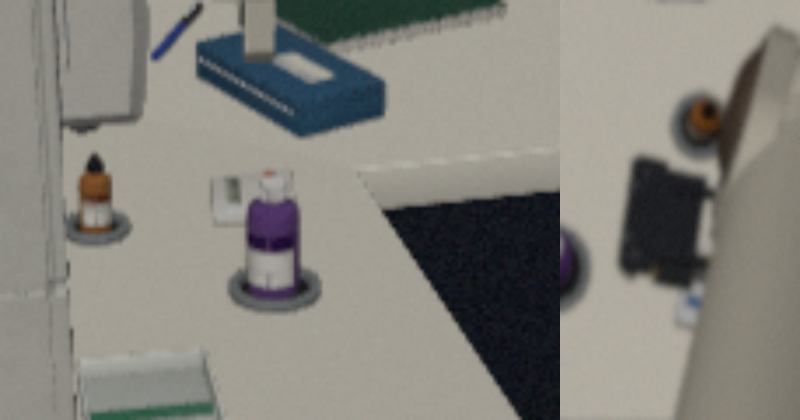

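The side view shows the oil bottle upright in the small dock (287,215) and the stain bottle upright in the medium dock. The timer is still at its first place under the gripper. Descending to the timer with the tips about 8 mm above the bench, so that they'll clear the dock rim later.

>>> shift_gripper(motion={"moves": [[0, 0, 0, 0], [0, 0, 0, 0], [0, 0, 0.02, 0], [0, 0, 0.03, 0], [0, 0, 0.03, 0], [0, 0, 0.02, 0], [0, 0, 0.015, 0], [0, 0, 0, 0], [0, 0, 0, 0], [0, 0, 0, 0]]}, jaw=0.092, force=10)

```text
time_s: 25.48
position: [0.4355, -0.21, 0.0374]
tool_rot: [0.085, 0.996, -0.0, 0.0]
ft_force: [0.5, 0.9, -0.4]
gripper_width: 0.0916
grip_force: 0.0
```

>>> shift_gripper(motion={"moves": [[0, 0, 0.008, 0], [0, 0, 0.005, 0], [0, 0, 0.002, 0], [0, 0, 0, 0], [0, 0, 0, 0]]}, jaw=0.092, force=10)

```text
time_s: 25.9
position: [0.4348, -0.2098, 0.0217]
tool_rot: [0.085, 0.996, 0.0, -0.0]
ft_force: [1.0, 0.1, 0.9]
gripper_width: 0.0918
grip_force: 0.0
```

>>> shift_gripper(motion={"moves": [[0, 0, 0, 0], [0, 0, 0, 0], [0, 0, 0, 0], [0, 0, 0, 0], [0, 0, 0, 0], [0, 0, 0, 0], [0, 0, 0, 0], [0, 0, 0, 0], [0, 0, 0, 0], [0, 0, 0, 0]]}, jaw=0.05, force=15)

```text
time_s: 26.73
position: [0.4349, -0.2099, 0.0218]
tool_rot: [0.085, 0.996, -0.0, 0.0]
ft_force: [-0.3, -0.3, 2.0]
gripper_width: 0.0654
grip_force: 15.0
```

>>> shift_gripper(motion={"moves": [[0, 0, -0.01, 0], [0, 0, -0.02, 0], [0, 0, -0.03, 0], [0, 0, -0.03, 0], [0, 0, -0.03, 0], [0, 0, -0.01, 0], [0, 0, 0, 0], [0, 0, 0, 0], [0, 0, 0, 0]]}, force=15)

```text
time_s: 27.48
position: [0.4337, -0.2094, 0.1504]
tool_rot: [0.085, 0.996, 0.0, -0.001]
ft_force: [-0.4, 0.7, -0.5]
gripper_width: 0.0656
grip_force: 15.0
```

```bash
python3 - <<'E'
from v import *
s=camrig.get_image("side");cv2.imwrite("pics/s9.png",s[80:240,260:420].repeat(3,0).repeat(3,1))
E
```

```text
(no output)
```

View pics/s9.png

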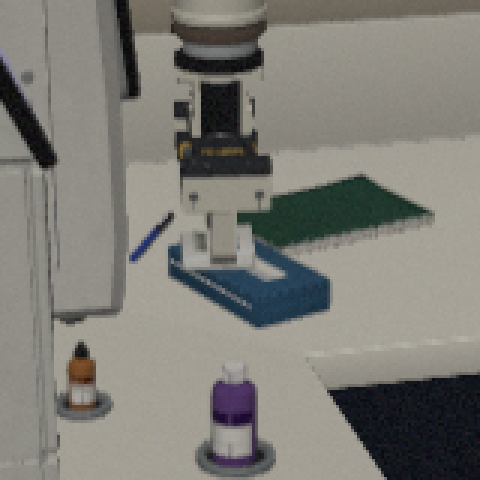

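The side view shows the timer held flat between the fingers at about (333,163), just above the slide box in the picture, with both bottles in place. Next I'll measure its offset in the hand.

>>> shift_gripper(motion={"moves": [[0, 0, 0, -0.055], [0, 0, 0, -0.055], [0, 0, 0, 0], [0, 0, 0, 0], [0, 0, 0, 0]]}, force=15)

```text
time_s: 27.95
position: [0.4343, -0.2096, 0.1508]
tool_rot: [0.031, 1.0, 0.0, -0.001]
ft_force: [-0.0, -0.5, -0.8]
gripper_width: 0.0657
grip_force: 15.0
```

```bash
python3 - <<'E'
from v import *
st=env.state(); p=np.array(st["position"])[:2]; q=st["tool_rot"]; a=-2*np.arctan2(q[0],q[1]); 
a0=np.radians(-9.7); e=ray("side",(333,169),.1287)[0]; c=e-.033*np.array([-np.sin(a0),np.cos(a0)]); print("timer",c)
xt=np.array([-np.cos(a),-np.sin(a)]);yt=np.array([-np.sin(a),np.cos(a)])
print(np.degrees(a),p); 
d=np.array([.4355,.1974])-p; print("move dx,dy",d@xt,d@yt)
E
```

```text
timer [ 0.43354362 -0.2177741 ]
-3.5125058808711813 [ 0.43427223 -0.20955883]
move dx,dy 0.02370743789285466 0.40626955894440064
```

>>> shift_gripper(motion={"moves": [[0.001, 0.0171, 0, 0], [0.0018, 0.031, 0, 0], [0.0018, 0.031, 0, 0], [0.0018, 0.031, 0, 0], [0.0018, 0.031, 0, 0], [0.0018, 0.031, 0, 0], [0.0018, 0.031, 0, 0], [0.0018, 0.031, 0, 0], [0.0018, 0.031, 0, 0], [0.0018, 0.031, 0, 0], [0.0018, 0.031, 0, 0], [0.0018, 0.031, 0, 0], [0.0018, 0.031, 0, 0], [0.001, 0.0171, 0, 0], [0, 0, 0, 0], [0, 0, 0, 0], [0, 0, 0, 0], [0, 0, 0, 0]]}, force=15)

```text
time_s: 29.45
position: [0.4355, 0.1955, 0.1514]
tool_rot: [0.031, 1.0, -0.001, -0.0]
ft_force: [0.1, 0.1, -0.3]
gripper_width: 0.0657
grip_force: 15.0
```

```bash
python3 - <<'E'
from v import *
s=camrig.get_image("side");cv2.imwrite("pics/s10.png",s[170:330,300:460].repeat(3,0).repeat(3,1))
print(env.state()["position"])
E
```

```text
[0.43560623 0.19546446 0.15147303]
```

View pics/s10.png

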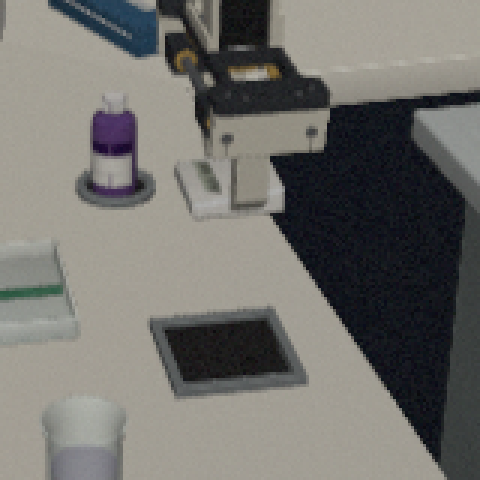

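The side view shows the timer flat in the fingers, front bottom edge from about (364.7,242.3) to (394.7,240.7). The square dock below it has outer corners at (350,276.5), (391.5,273), (402.5,297.5) and (359,301.5).

```bash
python3 - <<'E'
from v import *
e=ray("side",[(364.7,242.3),(394.7,240.7)],.1295); d=e[0]-e[1]; a=np.arctan2(d[1],d[0]); m=e.mean(0)
print(e,np.linalg.norm(d),np.degrees(a),"centre",m+.033*np.array([np.sin(a),-np.cos(a)]))
q=ray("side",[(350,276.5),(391.5,273),(402.5,297.5),(359,301.5)],.008); print(q.mean(0), np.linalg.norm(np.diff(q,axis=0),axis=1))
E
```

```text
[[0.46888839 0.22085659]
 [0.40805379 0.22886971]] 0.06136007004293234 -7.503794764471754 centre [0.43416156 0.19214576]
[0.437297   0.20459632] [0.09395397 0.09827476 0.09229211]
```

>>> shift_gripper(motion={"moves": [[-0.0014, 0.002, 0, 0], [0, 0, 0.02, 0], [0, 0, 0.03, 0], [0, 0, 0.03, 0], [0, 0, 0.02, 0], [0, 0, 0.014, 0], [0, 0, 0.005, 0], [0, 0, 0, 0], [0, 0, 0, 0], [0, 0, 0, 0]]}, force=15)

```text
time_s: 30.33
position: [0.4381, 0.1993, 0.0338]
tool_rot: [0.03, 1.0, 0.0, 0.001]
ft_force: [0.1, 0.8, -0.7]
gripper_width: 0.0658
grip_force: 15.0
```

>>> shift_gripper(motion={"moves": [[0, 0, 0.002, 0], [0, 0, 0.001, 0], [0, 0, 0, 0], [0, 0, 0, 0], [0, 0, 0, 0]]}, force=15)

```text
time_s: 30.75
position: [0.4372, 0.199, 0.0299]
tool_rot: [0.03, 1.0, 0.0, 0.0]
ft_force: [0.5, 0.0, -0.5]
gripper_width: 0.0656
grip_force: 15.0
```

>>> shift_gripper(motion={"moves": [[0, 0, 0.001, 0], [0, 0, 0, 0], [0, 0, 0, 0]]}, force=15)

```text
time_s: 31.0
position: [0.437, 0.1989, 0.0286]
tool_rot: [0.03, 1.0, -0.0, -0.0]
ft_force: [-0.5, -0.4, -0.7]
gripper_width: 0.0652
grip_force: 15.0
```

>>> shift_gripper(motion={"moves": [[0, 0, 0.001, 0], [0, 0, 0.001, 0], [0, 0, 0, 0], [0, 0, 0, 0]]}, force=15)

```text
time_s: 31.33
position: [0.4369, 0.1989, 0.0266]
tool_rot: [0.03, 1.0, -0.0, -0.0]
ft_force: [0.4, 0.8, -0.2]
gripper_width: 0.0655
grip_force: 15.0
```

>>> shift_gripper(motion={"moves": [[0, 0, 0.001, 0], [0, 0, 0, 0], [0, 0, 0, 0]]}, force=15)

```text
time_s: 31.58
position: [0.437, 0.1989, 0.0257]
tool_rot: [0.03, 1.0, -0.0, -0.0]
ft_force: [-0.1, 0.0, -1.1]
gripper_width: 0.0657
grip_force: 15.0
```

>>> shift_gripper(motion={"moves": [[0, 0, 0.0005, 0], [0, 0, 0, 0], [0, 0, 0, 0]]}, force=15)

```text
time_s: 31.83
position: [0.437, 0.199, 0.0252]
tool_rot: [0.03, 1.0, 0.0, -0.0]
ft_force: [-0.1, 0.1, -0.5]
gripper_width: 0.0654
grip_force: 15.0
```

>>> shift_gripper(motion={"moves": [[0, 0, 0.0005, 0], [0, 0, 0, 0], [0, 0, 0, 0]]}, force=15)

```text
time_s: 32.08
position: [0.4371, 0.199, 0.0248]
tool_rot: [0.03, 1.0, 0.0, 0.0]
ft_force: [-0.0, -0.4, 1.3]
gripper_width: 0.0661
grip_force: 15.0
```

>>> shift_gripper(motion={"moves": [[0, 0, 0.0005, 0], [0, 0, 0, 0], [0, 0, 0, 0]]}, force=15)

```text
time_s: 32.33
position: [0.4372, 0.199, 0.0248]
tool_rot: [0.03, 1.0, -0.0, 0.0]
ft_force: [-2.7, -1.0, 6.8]
gripper_width: 0.0659
grip_force: 15.0
```

Contact on the floor of the dock. I'll release, rise and look.

>>> shift_gripper(motion={"moves": [[0, 0, 0, 0], [0, 0, 0, 0], [0, 0, 0, 0], [0, 0, 0, 0], [0, 0, 0, 0], [0, 0, 0, 0], [0, 0, -0.01, 0], [0, 0, -0.03, 0], [0, 0, -0.03, 0], [0, 0, -0.03, 0], [0, 0, -0.03, 0], [0, 0, -0.03, 0], [0, 0, -0.03, 0], [0, 0, -0.02, 0], [0, 0, 0, 0], [0, 0, 0, 0], [0, 0, 0, 0]]}, jaw=0.09, force=15)

```text
time_s: 33.75
position: [0.4365, 0.1986, 0.234]
tool_rot: [0.03, 1.0, -0.0, -0.0]
ft_force: [-0.7, 0.2, 0.0]
gripper_width: 0.0898
grip_force: 0.0
```

```bash
python3 - <<'E'
from v import *
s=camrig.get_image("side");cv2.imwrite("pics/s11.png",cv2.resize(s[190:365,250:420],None,fx=3.4,fy=3.4,interpolation=cv2.INTER_CUBIC))
E
```

```text
(no output)
```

View pics/s11.png

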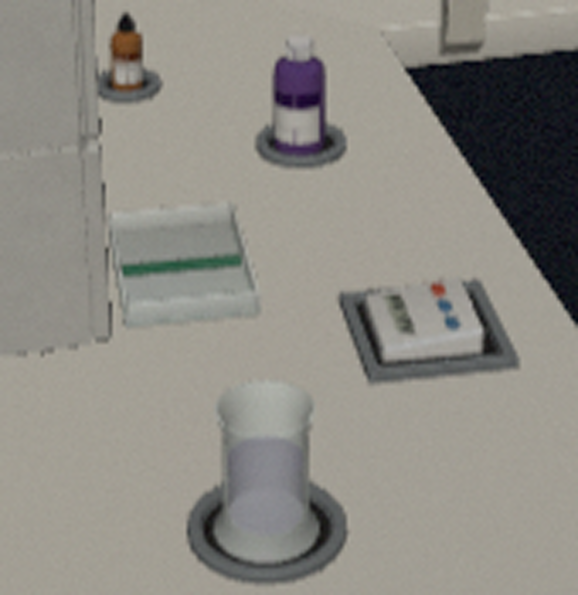

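The picture shows all four things seated upright in their holders: jar (328,343), stain bottle (338,222), oil bottle (287,208) and timer face up in the square dock (376,285). The tray hasn't moved and the gripper is clear, so I'm handing in.

```bash
python3 -c "
from rig import env, camrig, ticket
print(ticket.sign_off())"
```

```text
the job is handed in; nothing more can be done
None
```

The staining jar, stain bottle, oil bottle and timer each stand in their matching holders, released and with the gripper clear; the job is handed in at about 34 s, with the slide tray and slide box untouched.

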